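# Slide the flat printing block under the press bridge

### The job

Of the two carved printing blocks, push the flat one across the table with your fingertips, in line with the block press, and slide it lengthwise through the mouth under the low bridge until its end rests squarely against the stop at the back. Do not pick it up or tip it; keep it flat on the table all the way. Leave the tall block and everything else where they are, and finish with the hand clear.

Things in the scene. Friction and masses are not known exactly. Their poses are not given: they have to be found in the camera images.
- flat_block: the flat printing block, loose: pale wood, grey carved top, 120 mm long (its x) x 70 mm wide (y) x 20 mm high, 0.1 to 0.21 kg. Origin at the centre of its underside. It starts flat on the table before the press mouth, its centre 80 to 110 mm to one side of the press's centre line, 110 to 150 mm before the press origin, turned up to 0.25 rad from the press's x axis. Both ends are alike.
- press: the block press, fixed (pushing does not move it), mouth towards the robot. Origin on the table under the middle of the bridge; x points inward from the mouth to the stop, y left, z up. The table itself is its floor. Two cheeks, x = -37 to 43 mm, inner faces at y = +-41 mm (82 mm apart), feet out to y = +-77 mm.
- bridge (a point): centre of the underside of the press's low bridge, 24 mm above the table, axes as the press. The bridge is 70 mm deep (x), 110 mm wide (y), 18 mm thick, carried by the cheeks; a black hand knob 52 mm across stands on it 8 mm inward of the middle, its top 74 mm above the table.
- stop (a point): point on the table at the middle of the stop's front face, 40 mm inward (x) of the press origin, axes as the press. The stop is a rigid bar 14 mm high across the back. With the flat block home, its centre is 60 mm before this point and its outer end 120 mm before it, standing 45 mm out in front of the bridge.
- tall_block: the other printing block, loose, same materials: 100 x 50 mm and 45 mm high, too tall for the bridge; it stands on the other side of the press's centre line from the flat block, also 85 to 105 mm off it. To be left alone. Origin at the centre of its underside.
- eraser: white eraser, 45 x 22 x 13 mm, lying beside the press; origin at the centre of its underside. To be left alone.
- scraper: flat steel scraper, 90 x 30 x 6 mm, lying beside the press; origin at the centre of its underside. To be left alone.
- ink_jar: small ink jar, 48 mm across, 55 mm high, standing behind the press; origin at the centre of its underside. To be left alone.
- tape_dispenser: black tape dispenser, 150 x 60 x 86 mm, on the green cutting mat to the robot's left; origin at the centre of its underside. To be left alone.
- pen_mug: white mug of pens, 76 mm across, 90 mm high (pens to 150 mm), at the back left; origin at the centre of its underside. To be left alone.
- brush: flat brush lying to the robot's right; origin at its underside. To be left alone.
- varnish: amber bottle, 60 mm across, 130 mm high, at the back right; origin at the centre of its underside. To be left alone.
Not all that is in view belongs to the job. What is shaped like the press but blue or red is not meant.

How it is judged:
By the outcome, as a careful person would: the job done as asked, in the order asked, and still so for the second after the job is handed in, with the robot touching nothing.
It also fails if it takes over 48 s, if anything falls off the work surface, if the arm or the gripper's body presses on something with over 40 N, if the wrist force passes 120 N, or if a joint passes its speed limit or range.

### The arm

A 7-joint arm with a two-finger parallel gripper is mounted at the origin on the work surface. World frame = base frame: x ahead of the robot, y to its left, z up, the work surface at z = 0. Lengths are in mm, angles in rad, forces in N, time in s.
With the tool pointing down it reaches from about 425 to 875 mm from the base axis. Payload 9.9 kg.
Tool frame: the origin (TCP) lies between the finger pads; the fingertips stand 14 mm ahead of it and the grasp point (between the pads) lies 5 mm behind it (ctrl.tip_extent is the z of the fingertips in the tool frame, in mm); z points along the fingers, y is the direction in which the jaws open and shut (so a half turn about z gives the same grasp; the last joint's range is limited). The gripper opens to 85 mm and grips with 20 to 120 N. Pads are 22 mm wide; open, the fingers measure 114 mm over their backs; the gripper's body (76 mm by 85 mm) begins 54 mm behind the grasp point. The pads swing forward as they close: fully open they stand 13 mm farther back than shut.
Start: joints at [-1.3, 0.576, 0.025, 1.437, -0.015, 1.129, -0.057], TCP at [234.49, 632.964, 245.289] pointing down, gripper open.
Joint ranges: [-2.76, 2.76], [-0.34, 2.15], [-1.52, 1.57], [0.19, 2.46], [-1.09, 4.23], [0.17, 1.99], [-2.82, 2.82]. Speed limits (rad/s): [2.22, 2.22, 3.01, 3.01, 3.14, 3.14, 3.14].

### API

Orientations are given as a 3x3 rotation matrix whose columns are the frame's x, y, z axes.
In Python, from workcell import ctrl gives the robot as it stands.
- The arm moves only by the tool arm_command, never from a script. Its argument "series" is a list of rows, each an object with "xyz": the shift along the tool's x, y, z as a fraction of full scale, a list of three; "dr": the turn, a rotation vector about the tool's x, y, z as a fraction of full scale, a list of three. A call has 1 to 20 rows; each row shifts and turns the pose as measured when the row begins, along the tool's axes as they then stand; what a row does not reach is not made up. Full scale, the value 1, is 0.03 m for a shift and 180 degrees for a turn. A row lasts 1/10 s, in which the tool goes at most 50 mm and 8.59 degrees, less where a joint would pass 70% of its speed; a pose out of reach is approached as far as the arm can. A call with a number of a shift or a turn outside -1 to 1 is refused whole. A call with a gripper value outside its range is refused whole. "hand" is the opening, from 0 (shut) to 1 (fully open), set as the call begins (left out, the last holds). The fingers move at their own pace and stop on an object; "grip_force" is the grip in N (left out, the last holds). Time passes only in rows, so rows that do not move let the fingers close. It gives the time, the measured TCP pose, the force and the opening at its end, in the units of the state.
- ctrl.sense(): the state, without advancing time (a new reading comes with each control period).
- ctrl.camera(name): name is "scene" or "side" or "wrist"; returns a dict with "pixels" (384x512x3 uint8, red, green, blue), "vertical_fov" (degrees; the focal length in pixels is half the picture's height over the tangent of half this angle, whatever the lens; pixels are square), "cx", "cy" (the principal point, pixels), "world_to_cam" (4x4, takes a point from world to camera coordinates). Camera axes: x right, y up, looking along -z (the intrinsics and any distortion apply to the point x, -y, -z); pixel columns grow to the right and rows downward; lengths in mm; the calibration is good to about 2 mm. A picture is of the moment at which its call begins. There is no depth.
- ctrl.job_done(): hands the job in, once; it reports no verdict.
The state is a dict: "t": time; "joint_positions": joint angles; "joint_vel": joint speeds; "joint_efforts": joint torques, N m; "ee_pos": TCP position; "tool_rot": TCP orientation; "wrist_force": force on the tool from outside, world axes, zero at the start; "torque": the same for the moment, N m; "width": opening from 0.0 (shut) to 1.0 (fully open).
Only numpy, scipy, OpenCV 4.12 (cv2) and the standard library are available. Lean on these libraries where they do the work, as an engineer would, in place of code of your own. Each camera call takes 0.05 s, during which the arm holds its last target. There are 200 camera calls.

## Working session

There is one attempt and no reset: what is moved stays moved. The work goes in short steps, Python scripts to look and compute and a tool call to move; the robot and the scene stay as the last step left them, time stands still between calls to the robot, and variables do not carry over. Pictures are saved under pics/ and viewed, about 8 in all and at most 12, crops included, and the job is handed in when it is done.

Besides the shell and the picture viewer there is one more tool, called after "Emit:" as name(argument=value, ...), one argument or row to a line, values as JSON. arm_command: Moves the arm, as the interface text tells. Its arguments: {"type":"object","properties":{"series":{"type":"array","items":{"type":"object","properties":{"xyz":{"type":"array","items":{"type":"number"}},"dr":{"type":"array","items":{"type":"number"}}}}},"hand":{"type":"number"},"grip_force":{"type":"number"}},"required":["series"]}

```bash
mkdir -p pics; ls
python3 - <<'E'
from workcell import ctrl
import cv2,numpy as np,pickle
s=ctrl.sense();print(s['t'],s['ee_pos'],s['tool_rot'],s['width'],ctrl.tip_extent)
for n in('scene','side'):
    c=ctrl.camera(n);pickle.dump(c,open(n+'.pkl','wb'))
    print({k:v for k,v in c.items() if k!='pixels'})
    cv2.imwrite(f'pics/{n}0.png',cv2.cvtColor(c['pixels'],cv2.COLOR_RGB2BGR))
E
```

```text
pics
0.0 [234.34577013 632.56125432 244.44380765] [[-9.37733960e-01  3.47353989e-01 -4.76285240e-04]
 [ 3.47354301e-01  9.37732635e-01 -1.57932566e-03]
 [-1.01956856e-04 -1.64642703e-03 -9.99998639e-01]] 1.0022057693848807 14.0
{'vertical_fov': 51.39756429916361, 'cx': 254.22856200977532, 'cy': 190.96081317820975, 'world_to_cam': array([[-4.61929435e-01,  8.86916562e-01, -4.56505797e-04,
         1.92169661e+02],
       [-6.73330636e-01, -3.50353169e-01,  6.51059530e-01,
         3.27290221e+02],
       [ 5.77275542e-01,  3.01050941e-01,  7.59026534e-01,
        -1.45081274e+03],
       [ 0.00000000e+00,  0.00000000e+00,  0.00000000e+00,
         1.00000000e+00]])}
{'vertical_fov': 42.82307484999555, 'cx': 256.94022356771995, 'cy': 188.13387182252796, 'world_to_cam': array([[ 9.85632883e-01, -1.68017266e-01, -1.72631805e-02,
        -5.36769611e+02],
       [ 1.35781733e-01,  7.27421246e-01,  6.72622964e-01,
        -1.39934905e+02],
       [-1.00454667e-01, -6.65303336e-01,  7.39783976e-01,
        -1.39793011e+03],
       [ 0.00000000e+00,  0.00000000e+00,  0.00000000e+00,
         1.00000000e+00]])}
```

View pics/scene0.png

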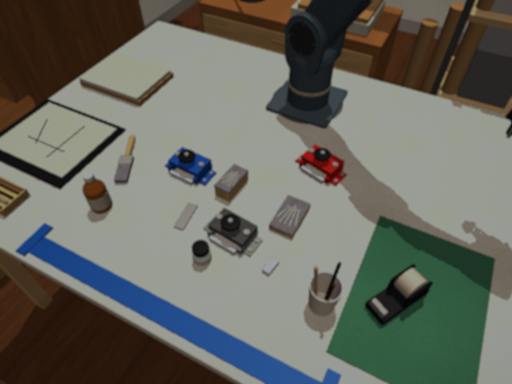

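View pics/side0.png

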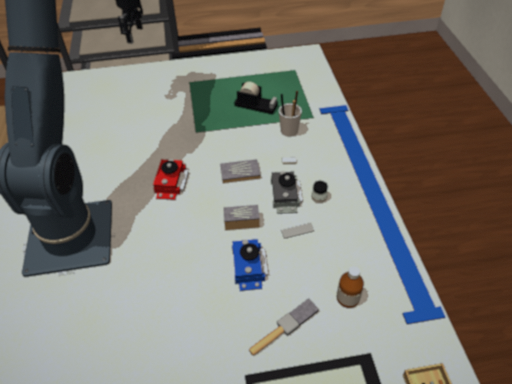

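The scene view shows the flat block at about (290,217), the grey press at (232,230) and the tall block at (232,182). The side view puts them at (240,172), (286,190) and (241,217).

```bash
cat > h.py <<'E'
import numpy as np,cv2
def K(c):
    h=c['pixels'].shape[0];f=h/2/np.tan(np.radians(c['vertical_fov'])/2);return f
def ray(c,uv):
    f=K(c);M=c['world_to_cam'];R=M[:3,:3];o=-R.T@M[:3,3]
    d=R.T@np.array([(uv[0]-c['cx'])/f,-(uv[1]-c['cy'])/f,-1]);return o,d
def plane(c,uv,z):
    o,d=ray(c,uv);return o+d*(z-o[2])/d[2]
def proj(c,p):
    f=K(c);q=c['world_to_cam']@np.append(p,1);return np.array([c['cx']+f*q[0]/-q[2],c['cy']-f*q[1]/-q[2]])
E
python3 - <<'E'
import pickle,cv2,numpy as np
from h import *
a=pickle.load(open('scene.pkl','rb'));b=pickle.load(open('side.pkl','rb'))
for n,p,q in(('flat',(290,217),(240,171)),('press',(232,230),(286,190)),('tall',(232,182),(241,217))):
    print(n,plane(a,p,20).round(),plane(b,q,20).round())
ca=a['pixels'][155:285,165:325];cb=b['pixels'][145:240,205:340]
im=np.vstack([cv2.resize(x,(650,int(650*x.shape[0]/x.shape[1])),interpolation=cv2.INTER_CUBIC)for x in(ca,cb)])
im=cv2.resize(im,None,fx=.6,fy=.6) if im.shape[0]>1000 else im
print(im.shape)
# side by side instead
l=cv2.resize(ca,None,fx=4.9,fy=4.9,interpolation=cv2.INTER_CUBIC)
cv2.imwrite('pics/ca.png',l[...,::-1]);cv2.imwrite('pics/cb.png',cv2.resize(cb,None,fx=5.8,fy=5.8,interpolation=cv2.INTER_CUBIC)[...,::-1])
E
```

```text
flat [524. 166.  20.] [517. 151.  20.]
press [634.  47.  20.] [642.  46.  20.]
tall [486. -37.  20.] [493. -32.  20.]
(985, 650, 3)
```

View pics/cb.png

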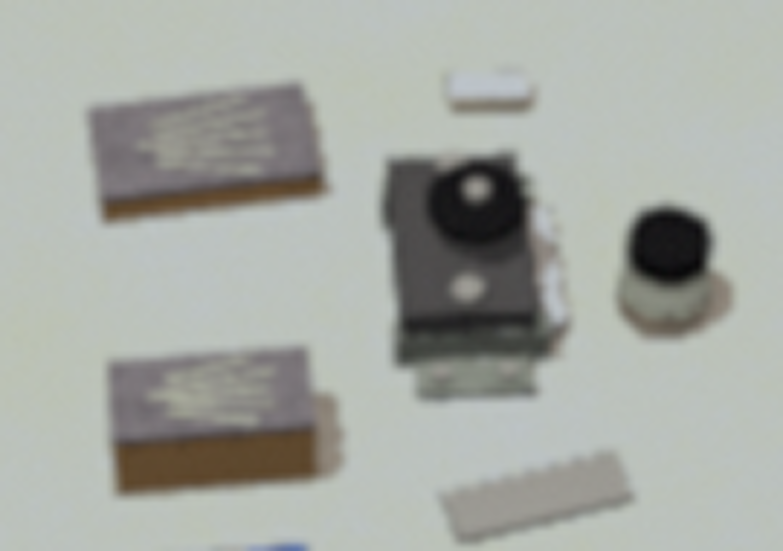

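```bash
cat >> h.py <<'E'
from scipy.spatial.transform import Rotation as Ro
def plan(s,p,yaw=None,step=35):
    """rows from state s to TCP p, tool down, tool-y azimuth yaw(deg); rounded, simulated with rounding"""
    pos=np.array(s['ee_pos']);R=np.array(s['tool_rot']);rows=[]
    if yaw is None: yaw=np.degrees(np.arctan2(R[1,1],R[0,1]))
    y=np.array([np.cos(np.radians(yaw)),np.sin(np.radians(yaw)),0]);z=np.array([0,0,-1.]);T=np.c_[np.cross(y,z),y,z]
    for i in range(20):
        d=np.array(p)-pos;rv=Ro.from_matrix(R.T@T).as_rotvec()
        n=np.linalg.norm(d);a=np.degrees(np.linalg.norm(rv))
        if n<.3 and a<.15:break
        k=min(1,step/max(n,1e-9)); l=R.T@d*k/30; l/=max(1,abs(l).max())
        r=np.round(rv/np.pi*min(1,8/max(a,1e-9)),4); l=np.round(l,2)
        rows.append({'xyz':l.tolist(),'dr':r.tolist()})
        pos=pos+R@(l*30);R=R@Ro.from_rotvec(r*np.pi).as_matrix()
    import json;print(json.dumps(rows).replace(' ',''),'end',pos.round(1),len(rows))
E
python3 - <<'E'
import pickle
from h import *
from workcell import ctrl
b=pickle.load(open('side.pkl','rb'))
g=lambda u,z:plane(b,(205+u[0]/5.8,145+u[1]/5.8),z)[:2].round(1)
print('flat',[g(u,20) for u in((90,107),(300,85),(325,178),(103,198))])
print('bridge',[g(u,42) for u in((387,160),(517,152),(533,318),(400,320))])
print('tall',[g(u,45) for u in((108,362),(305,350),(315,430),(115,440))])
plan(ctrl.sense(),(520,100,290),0,38)
E
```

```text
flat [array([460.6, 196. ]), array([576.9, 191.6]), array([578.1, 119.1]), array([459.3, 126.4])]
bridge [array([609.2, 105.2]), array([677.7,  98.3]), array([660.3, -16.4]), array([594.6,  -5.5])]
tall [array([447. ,  -8.7]), array([544.1, -18.8]), array([540.3, -69.6]), array([444.3, -58.1])]
[{"xyz":[-0.95,-0.84,-0.09],"dr":[-0.0,0.0,0.0444]},{"xyz":[-1.0,-0.66,-0.09],"dr":[-0.0,0.0,0.0444]},{"xyz":[-1.0,-0.48,-0.08],"dr":[-0.0001,0.0001,0.0444]},{"xyz":[-1.0,-0.32,-0.08],"dr":[-0.0,0.0,0.0444]},{"xyz":[-1.0,-0.17,-0.08],"dr":[-0.0001,0.0001,0.0444]},{"xyz":[-1.0,-0.03,-0.07],"dr":[-0.0,0.0,0.0444]},{"xyz":[-1.0,0.11,-0.08],"dr":[-0.0001,0.0001,0.0444]},{"xyz":[-1.0,0.26,-0.08],"dr":[-0.0,0.0,0.0444]},{"xyz":[-1.0,0.42,-0.08],"dr":[-0.0001,0.0,0.0319]},{"xyz":[-1.0,0.54,-0.09],"dr":[0.0,0.0,-0.0]},{"xyz":[-1.0,0.54,-0.08],"dr":[0.0,0.0,-0.0]},{"xyz":[-1.0,0.54,-0.09],"dr":[0.0,0.0,-0.0]},{"xyz":[-1.0,0.54,-0.08],"dr":[0.0,0.0,-0.0]},{"xyz":[-1.0,0.54,-0.09],"dr":[0.0,0.0,-0.0]},{"xyz":[-1.0,0.53,-0.08],"dr":[0.0,0.0,-0.0]},{"xyz":[-1.0,0.54,-0.09],"dr":[0.0,0.0,-0.0]},{"xyz":[-1.0,0.53,-0.08],"dr":[0.0,0.0,-0.0]},{"xyz":[-1.0,0.54,-0.09],"dr":[0.0,0.0,-0.0]},{"xyz":[-0.14,0.08,-0.01],"dr":[0.0,0.0,-0.0]}] end [520.1 100.1 290.1] 19
```

Emit:
arm_command(
  series=[
    {"xyz":[-0.95,-0.84,-0.09],"dr":[0,0,0.0444]},
    {"xyz":[-1.0,-0.66,-0.09],"dr":[0,0,0.0444]},
    {"xyz":[-1.0,-0.48,-0.08],"dr":[0,0,0.0444]},
    {"xyz":[-1.0,-0.32,-0.08],"dr":[0,0,0.0444]},
    {"xyz":[-1.0,-0.17,-0.08],"dr":[0,0,0.0444]},
    {"xyz":[-1.0,-0.03,-0.07],"dr":[0,0,0.0444]},
    {"xyz":[-1.0,0.11,-0.08],"dr":[0,0,0.0444]},
    {"xyz":[-1.0,0.26,-0.08],"dr":[0,0,0.0444]},
    {"xyz":[-1.0,0.42,-0.08],"dr":[0,0,0.0319]},
    {"xyz":[-1.0,0.54,-0.09],"dr":[0,0,0]},
    {"xyz":[-1.0,0.54,-0.08],"dr":[0,0,0]},
    {"xyz":[-1.0,0.54,-0.09],"dr":[0,0,0]},
    {"xyz":[-1.0,0.54,-0.08],"dr":[0,0,0]},
    {"xyz":[-1.0,0.54,-0.09],"dr":[0,0,0]},
    {"xyz":[-1.0,0.53,-0.08],"dr":[0,0,0]},
    {"xyz":[-1.0,0.54,-0.09],"dr":[0,0,0]},
    {"xyz":[-1.0,0.53,-0.08],"dr":[0,0,0]},
    {"xyz":[-1.0,0.54,-0.09],"dr":[0,0,0]},
    {"xyz":[-0.14,0.08,-0.01],"dr":[0,0,0]},
  ],
)

```text
t: 2.0
ee_pos: [507.0, 68.8, 286.6]
tool_rot: [[0.047, 0.999, -0.009], [0.999, -0.047, -0.008], [-0.009, -0.009, -1.0]]
wrist_force: [0.3, -0.3, 0.2]
width: 1.003
```

Run:
```python
from workcell import ctrl
import pickle
from h import *
s=ctrl.sense();print(s['t'],s['ee_pos'].round(1) if hasattr(s['ee_pos'],'round') else s['ee_pos'],np.round(s['tool_rot'],3).tolist(),s['joint_positions'])
c=ctrl.camera('wrist');pickle.dump(c,open('w1.pkl','wb'))
o,d=ray(c,(c['cx'],c['cy']));print(o,d,c['vertical_fov'])
cv2.imwrite('pics/w1.png',cv2.resize(c['pixels'],(768,576),interpolation=cv2.INTER_CUBIC)[...,::-1])
```

```text
2.0 [507.   68.8 286.6] [[0.047, 0.999, -0.009], [0.999, -0.047, -0.008], [-0.009, -0.009, -1.0]] [-0.59014768  0.33011586  0.49619016  1.80210357 -0.16904852  1.06308953
 -0.07974688]
[510.65814108 136.79796099 414.63098544] [-0.02053394 -0.27156201 -0.96220187] 67.85534805038475
```

View pics/w1.png

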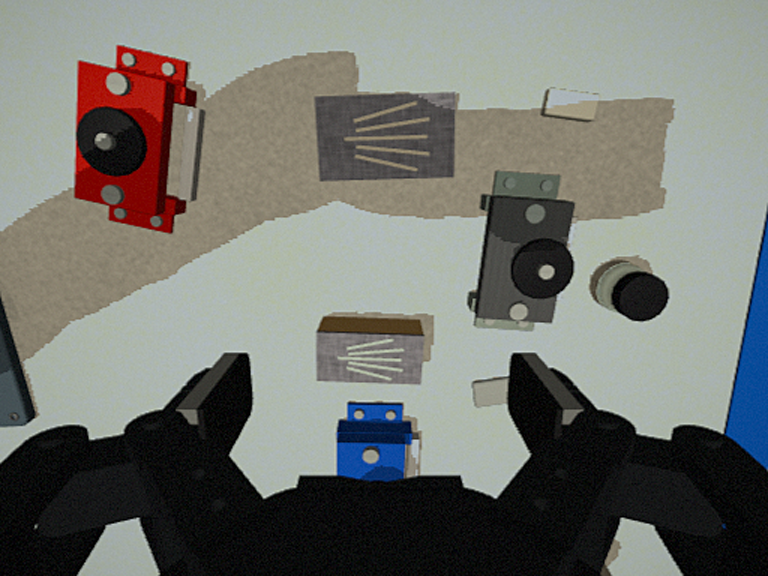

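The wrist picture is clear. Flat block corners are at about (316,97), (457,93), (454,178) and (321,181); bridge top corners are at (491,194), (575,201), (553,323) and (477,318).

Run:
```python
import pickle
from h import *
c=pickle.load(open('w1.pkl','rb'))
def q(n,pts,z,L,W):
    P=np.array([plane(c,(u/1.5,v/1.5),z)[:2] for u,v in pts]);r=cv2.minAreaRect(P.astype(np.float32))
    e=(P[1]-P[0])+(P[2]-P[3]);print(n,P.round(1).tolist(),'c',P.mean(0).round(1),'sides',[np.linalg.norm(P[i]-P[(i+1)%4]).round(1) for i in range(4)],'x-angle',np.degrees(np.arctan2(e[1],e[0])).round(2));return P.mean(0)
q('flat',((316,97),(457,93),(454,178),(321,181)),20,120,70)
b=q('bridge',((491,194),(575,201),(553,323),(477,318)),42,70,110)
q('tall',((317,332),(423,332),(421,384),(317,381)),45,100,50)
k=plane(c,(546,272),74)[:2];print('knob',k,k-b)
```

```text
flat [[456.3, 196.3], [576.1, 193.6], [573.6, 123.8], [454.7, 126.8]] c [515.2 160.1] sides [np.float64(119.8), np.float64(69.8), np.float64(118.9), np.float64(69.5)] x-angle -1.36
bridge [[601.4, 109.9], [673.0, 100.7], [661.2, -9.6], [591.2, -1.6]] c [631.7  49.9] sides [np.float64(72.1), np.float64(110.9), np.float64(70.5), np.float64(111.9)] x-angle -6.93
tall [[443.1, -7.7], [541.0, -12.0], [538.1, -65.2], [438.7, -57.8]] c [490.2 -35.7] sides [np.float64(98.0), np.float64(53.3), np.float64(99.6), np.float64(50.3)] x-angle -3.41
knob [889.10354143 -88.26400971] [ 257.38272464 -138.120502  ]
```

Run:
```python
import pickle
from h import *
from workcell import ctrl
c=pickle.load(open('w1.pkl','rb'));s=ctrl.sense();R=np.array(s['tool_rot']);p=np.array(s['ee_pos'])
for uv,Y in(((250,354),-42.5),((252,405),-42.5),((222,354),-57),((510,354),42.5),((508,405),42.5),((538,354),57)):
    o,d=ray(c,(uv[0]/1.5,uv[1]/1.5));o=R.T@(o-p);d=R.T@d;print(uv,(o+d*(Y-o[1])/d[1]).round(1))
b=np.array([631.7,49.9]);k=plane(c,(546/1.5,272/1.5),74)[:2];print('knob',k-b,'exp 8 along x')
plan(s,(523,229,90),-6.5,38)
```

```text
(250, 354) [  7.9 -42.5   0.8]
(252, 405) [ -9.4 -42.5  -1.7]
(222, 354) [  1.9 -57.   14.2]
(510, 354) [ 8.1 42.5 -0. ]
(508, 405) [-9.1 42.5 -2.4]
(538, 354) [ 2.1 57.  13.3]
knob [ 8.14892773 -2.21433684] exp 8 along x
[{"xyz":[0.81,0.05,0.97],"dr":[-0.0029,0.0028,0.0213]},{"xyz":[0.8,-0.01,0.98],"dr":[0.0,-0.0,0.0]},{"xyz":[0.8,-0.01,0.98],"dr":[0.0,-0.0,0.0]},{"xyz":[0.8,-0.01,0.98],"dr":[0.0,-0.0,0.0]},{"xyz":[0.8,-0.0,0.98],"dr":[0.0,-0.0,0.0]},{"xyz":[0.79,-0.01,0.99],"dr":[0.0,-0.0,0.0]},{"xyz":[0.54,-0.0,0.66],"dr":[0.0,-0.0,0.0]}] end [523.1 229.1  89.9] 7
```

Emit:
arm_command(
  series=[
    {"xyz":[0.81,0.05,0.97],"dr":[-0.003,0.003,0.0213]},
    {"xyz":[0.8,0,0.97],"dr":[0,0,0]},
    {"xyz":[0.8,0,0.97],"dr":[0,0,0]},
    {"xyz":[0.8,0,0.97],"dr":[0,0,0]},
    {"xyz":[0.8,0,0.9],"dr":[0,0,0]},
    {"xyz":[0.5,0,0.4],"dr":[0,0,0]},
    {"xyz":[0,0,0],"dr":[0,0,0]},
  ],
  hand=0.75,
)

```text
t: 2.75
ee_pos: [519.5, 215.0, 125.2]
tool_rot: [[0.113, 0.994, -0.0], [0.994, -0.113, 0.004], [0.004, -0.001, -1.0]]
wrist_force: [0.2, -0.6, 0.7]
width: 0.748
```

Run:
```python
import pickle
from h import *
from workcell import ctrl
s=ctrl.sense();print(s['t'],s['ee_pos'],s['width'],np.degrees(np.arctan2(s['tool_rot'][1][1],s['tool_rot'][0][1])))
plan(s,(523,229,25),-6.5,25)
c=ctrl.camera('wrist');pickle.dump(c,open('w2.pkl','wb'))
cv2.imwrite('pics/w2.png',cv2.resize(c['pixels'],(768,576),interpolation=cv2.INTER_CUBIC)[...,::-1])
```

```text
2.75 [519.4559918  215.03192664 125.20277548] 0.7484452020547748 -6.492609038298527
[{"xyz":[0.11,0.02,0.83],"dr":[-0.0003,-0.0014,0.0]},{"xyz":[0.12,0.01,0.82],"dr":[0.0,0.0,0.0]},{"xyz":[0.12,0.02,0.82],"dr":[0.0,0.0,0.0]},{"xyz":[0.12,0.01,0.83],"dr":[0.0,0.0,0.0]},{"xyz":[0.0,0.01,0.04],"dr":[0.0,0.0,0.0]}] end [523.1 228.9  25. ] 5
```

View pics/w2.png

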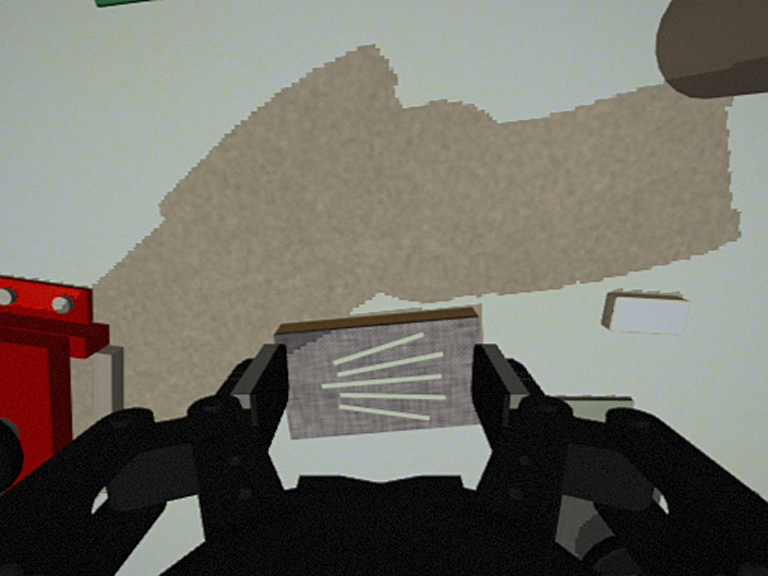

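The picture shows the block between the fingers and its +y face at about row 325. The eraser and the red press are well off. I'll shift outward first, then lower.

Emit:
arm_command(
  series=[
    {"xyz":[0.55,0.02,0.2],"dr":[0,-0.0014,0]},
    {"xyz":[0.1,0.02,0.8],"dr":[0,0,0]},
    {"xyz":[0,0,0.9],"dr":[0,0,0]},
    {"xyz":[0,0,0.7],"dr":[0,0,0]},
    {"xyz":[0,0,0.3],"dr":[0,0,0]},
    {"xyz":[0,0,0],"dr":[0,0,0]},
  ],
)

```text
t: 3.4
ee_pos: [529.1, 233.2, 44.5]
tool_rot: [[0.119, 0.993, 0.012], [0.993, -0.119, 0.004], [0.005, 0.011, -1.0]]
wrist_force: [0.1, -0.2, 0.9]
width: 0.751
```

Emit:
arm_command(
  series=[
    {"xyz":[0,-0.2,0.5],"dr":[0.0037,-0.0017,0]},
    {"xyz":[0,0,0.3],"dr":[0,0,0]},
    {"xyz":[0,0,0],"dr":[0,0,0]},
  ],
)

```text
t: 3.7
ee_pos: [524.7, 234.3, 21.6]
tool_rot: [[0.12, 0.993, 0.002], [0.993, -0.12, 0.002], [0.002, 0.002, -1.0]]
wrist_force: [-0.5, 0.4, 0.5]
width: 0.748
```

Emit:
arm_command(
  series=[
    {"xyz":[0,0,0.3],"dr":[0,0,0]},
    {"xyz":[0,0,0],"dr":[0,0,0]},
  ],
)

```text
t: 3.9
ee_pos: [525.0, 234.4, 12.4]
tool_rot: [[0.12, 0.993, 0.003], [0.993, -0.12, 0.002], [0.002, 0.003, -1.0]]
wrist_force: [-0.2, -0.0, -1.5]
width: 0.746
```

Emit:
arm_command(
  series=[
    {"xyz":[-0.3,0,0],"dr":[0,0,0]},
    {"xyz":[-0.3,0,0],"dr":[0,0,0]},
    {"xyz":[-0.3,0,0],"dr":[0,0,0]},
    {"xyz":[-0.3,0,0],"dr":[0,0,0]},
  ],
)

```text
t: 4.3
ee_pos: [520.9, 196.8, 12.8]
tool_rot: [[0.119, 0.993, 0.005], [0.993, -0.119, 0.002], [0.003, 0.004, -1.0]]
wrist_force: [0.3, 1.0, -0.4]
width: 0.747
```

Emit:
arm_command(
  series=[
    {"xyz":[-0.3,0,0],"dr":[0,0,0]},
    {"xyz":[-0.3,0,0],"dr":[0,0,0]},
    {"xyz":[-0.3,0,0],"dr":[0,0,0]},
    {"xyz":[-0.3,0,0],"dr":[0,0,0]},
    {"xyz":[-0.3,0,0],"dr":[0,0,0]},
    {"xyz":[-0.2,0,0],"dr":[0,0,0]},
    {"xyz":[-0.1,0,0],"dr":[0,0,0]},
  ],
)

```text
t: 5.0
ee_pos: [513.8, 136.2, 13.2]
tool_rot: [[0.122, 0.993, 0.005], [0.993, -0.122, 0.002], [0.003, 0.004, -1.0]]
wrist_force: [1.4, 0.3, -0.4]
width: 0.749
```

Run:
```python
import pickle
from h import *
from workcell import ctrl
s=ctrl.sense();print(s['t'],s['ee_pos'],s['wrist_force'])
c=ctrl.camera('wrist');pickle.dump(c,open('w3.pkl','wb'))
cv2.imwrite('pics/w3.png',cv2.resize(c['pixels'],(768,576),interpolation=cv2.INTER_CUBIC)[...,::-1])
```

```text
5.0 [513.7760202  136.23480018  13.16737396] [ 1.37858205  0.34040769 -0.36943768]
```

View pics/w3.png

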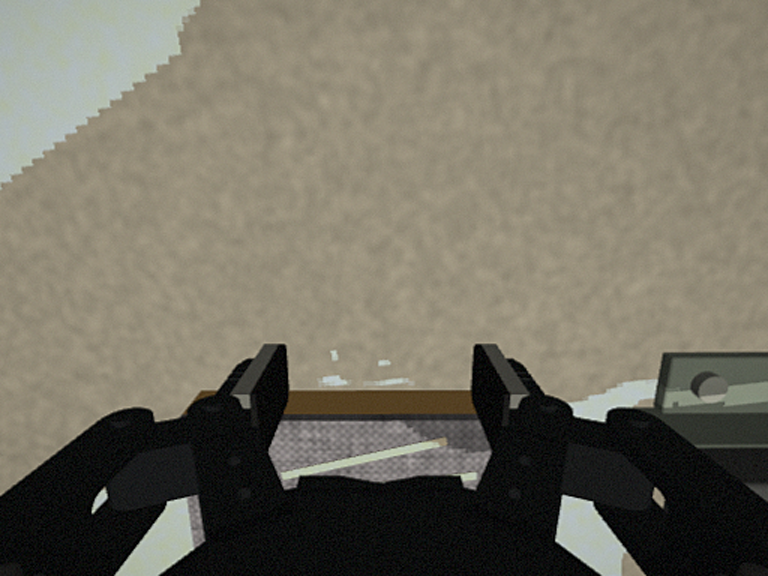

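The block's face is parallel to the fingers, with its top edge at row 416 and bottom edge at row 391.

Run:
```python
import pickle
from h import *
from workcell import ctrl
c=pickle.load(open('w3.pkl','rb'));s=ctrl.sense();R=np.array(s['tool_rot']);p=np.array(s['ee_pos'])
O=np.array([631.7,49.9]);a=np.radians(-6.7);X=np.array([np.cos(a),np.sin(a)]);Y=np.array([-X[1],X[0]])
def pr(n,uv,z):
    w=plane(c,(uv[0]/1.5,uv[1]/1.5),z);d=w[:2]-O;print(n,'press',(d@X).round(1),(d@Y).round(1),'tool',(R.T@(w-p)).round(1))
for u in((295,416),(470,416)):pr('top',u,20)
for u in((295,391),(470,391),(195,391)):pr('bot',u,0)
pr('foot',(662,353),10);d=p[:2]-O;print('tcp press',d@X,d@Y)
```

```text
top press -154.9 63.1 tool [ -8.6 -27.7  -7. ]
top press -98.7 62.6 tool [-8.7 28.5 -6.7]
bot press -158.7 61.1 tool [-10.7 -31.6  13. ]
bot press -94.4 60.5 tool [-10.8  32.7  13.3]
bot press -195.3 61.3 tool [-10.6 -68.2  12.9]
foot press -33.2 79.6 tool [ 8.6 93.9  3.6]
tcp press -127.135184174547 71.52546489334935
```

Emit:
arm_command(
  series=[
    {"xyz":[-0.3,0,0],"dr":[0,0,0.001]},
    {"xyz":[-0.3,0,0],"dr":[0,0,0]},
    {"xyz":[-0.2,0,0],"dr":[0,0,0]},
    {"xyz":[-0.1,0,0],"dr":[0,0,0]},
    {"xyz":[0,0,0],"dr":[0,0,0]},
  ],
)

```text
t: 5.55
ee_pos: [510.4, 107.3, 13.2]
tool_rot: [[0.125, 0.992, 0.005], [0.992, -0.125, 0.002], [0.003, 0.005, -1.0]]
wrist_force: [-0.5, 0.2, -0.3]
width: 0.749
```

Run:
```python
from h import *
from workcell import ctrl
s=ctrl.sense();s=dict(s);print(s['joint_positions'])
plan(s,(515,150,60),-7,25)
s['ee_pos']=np.array([515,150,60.]);plan(s,(437,73,150),83.3,25)
```

```text
[-0.4484768   0.7005771   0.23212882  2.07913049 -0.39599776  0.39742644
 -0.02771328]
[{"xyz":[0.56,-0.01,-0.61],"dr":[0.0016,-0.001,-0.0009]},{"xyz":[0.56,-0.01,-0.61],"dr":[-0.0,0.0,-0.0]},{"xyz":[0.31,0.0,-0.34],"dr":[-0.0,0.0,-0.0]}] end [515.  149.9  60. ] 3
[{"xyz":[-0.5,-0.4,-0.53],"dr":[0.0002,0.0,-0.0444]},{"xyz":[-0.45,-0.46,-0.53],"dr":[0.0002,0.0,-0.0444]},{"xyz":[-0.38,-0.52,-0.53],"dr":[0.0002,0.0,-0.0444]},{"xyz":[-0.3,-0.57,-0.53],"dr":[0.0002,0.0,-0.0444]},{"xyz":[-0.22,-0.6,-0.54],"dr":[0.0002,0.0,-0.0444]},{"xyz":[-0.08,-0.42,-0.36],"dr":[0.0001,0.0,-0.0444]},{"xyz":[-0.0,-0.0,0.0],"dr":[0.0001,0.0001,-0.0444]},{"xyz":[-0.0,-0.0,0.0],"dr":[0.0002,0.0001,-0.0444]},{"xyz":[-0.0,-0.0,0.0],"dr":[0.0001,0.0,-0.0444]},{"xyz":[-0.0,-0.0,0.0],"dr":[0.0002,0.0001,-0.0444]},{"xyz":[-0.0,-0.0,0.0],"dr":[0.0001,0.0,-0.0444]},{"xyz":[-0.0,-0.0,0.0],"dr":[0.0001,0.0,-0.0142]}] end [437.   73.1 150.1] 12
```

Emit:
arm_command(
  series=[
    {"xyz":[0.6,0,0],"dr":[0.0016,-0.001,-0.0009]},
    {"xyz":[0.4,0,-0.8],"dr":[0,0,0]},
    {"xyz":[0.2,0,-0.8],"dr":[0,0,0]},
    {"xyz":[-0.4,-0.4,-0.8],"dr":[0,0,-0.0444]},
    {"xyz":[-0.45,-0.46,-0.7],"dr":[0,0,-0.0444]},
    {"xyz":[-0.38,-0.52,-0.6],"dr":[0,0,-0.0444]},
    {"xyz":[-0.3,-0.57,-0.5],"dr":[0,0,-0.0444]},
    {"xyz":[-0.22,-0.6,-0.4],"dr":[0,0,-0.0444]},
    {"xyz":[-0.08,-0.42,-0.2],"dr":[0,0,-0.0444]},
    {"xyz":[0,0,0],"dr":[0,0,-0.0444]},
    {"xyz":[0,0,0],"dr":[0,0,-0.0444]},
    {"xyz":[0,0,0],"dr":[0,0,-0.0444]},
    {"xyz":[0,0,0],"dr":[0,0,-0.0444]},
    {"xyz":[0,0,0],"dr":[0,0,-0.0444]},
    {"xyz":[0,0,0],"dr":[0,0,-0.0142]},
  ],
  hand=0.75,
)

```text
t: 7.05
ee_pos: [434.6, 66.9, 163.2]
tool_rot: [[-0.999, 0.047, 0.0], [0.047, 0.999, -0.004], [-0.001, -0.004, -1.0]]
wrist_force: [-0.2, 0.2, 0.1]
width: 0.752
```

Run:
```python
import pickle
from h import *
from workcell import ctrl
s=ctrl.sense();print(s['t'],s['ee_pos'],np.round(s['tool_rot'],3).tolist(),s['joint_positions'])
c=ctrl.camera('wrist');pickle.dump(c,open('w4.pkl','wb'))
cv2.imwrite('pics/w4.png',cv2.resize(c['pixels'],(768,576),interpolation=cv2.INTER_CUBIC)[...,::-1])
```

```text
7.05 [434.57353513  66.85640775 163.24480684] [[-0.999, 0.047, 0.0], [0.047, 0.999, -0.004], [-0.001, -0.004, -1.0]] [-0.20026429  0.34326175 -0.08298282  2.13722654  0.05250848  0.66362378
  1.20443224]
```

View pics/w4.png

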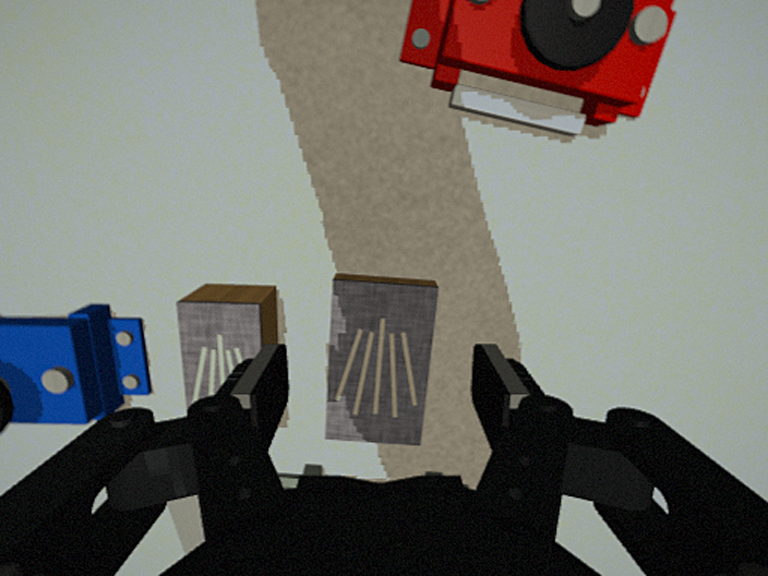

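The block top corners are at (335,280), (437,287), (420,445) and (326,440). The press edge is just visible near row 473.

Run:
```python
import pickle
from h import *
from workcell import ctrl
c=pickle.load(open('w4.pkl','rb'))
O=np.array([631.7,49.9]);a=np.radians(-6.7);X=np.array([np.cos(a),np.sin(a)]);Y=np.array([-X[1],X[0]])
P=np.array([plane(c,(u/1.5,v/1.5),20)[:2] for u,v in((335,280),(437,287),(420,445),(326,440))])
m=P.mean(0);print(P.round(1).tolist(),m,'press',(m-O)@X,(m-O)@Y)
e=P[2]+P[3]-P[0]-P[1];f=P[0]+P[3]-P[1]-P[2];print('ang',np.degrees(np.arctan2(e[1],e[0])),np.degrees(np.arctan2(-f[0],f[1])) )
print('sides',[np.linalg.norm(P[i]-P[(i+1)%4]).round(1) for i in range(4)])
for u in((313,468),(433,475)):
    w=plane(c,(u[0]/1.5,u[1]/1.5),20)[:2]-O;print('cheek?',w@X,w@Y)
c=ctrl.camera('side');pickle.dump(c,open('s4.pkl','wb'))
cv2.imwrite('pics/s4.png',cv2.resize(c['pixels'][140:240,200:340],None,fx=5.5,fy=5.5,interpolation=cv2.INTER_CUBIC)[...,::-1])
```

```text
[[435.4, 37.4], [443.1, 104.1], [562.4, 90.4], [555.3, 22.0]] [499.02801365  63.48050351] press -133.35037020837814 -1.9911809513558045
ang -6.958160486940225 173.72082956087058
sides [np.float64(67.1), np.float64(120.0), np.float64(68.8), np.float64(120.9)]
cheek? -47.99239191349513 -45.409911248828685
cheek? -48.587792881795615 44.26356916569346
```

View pics/s4.png

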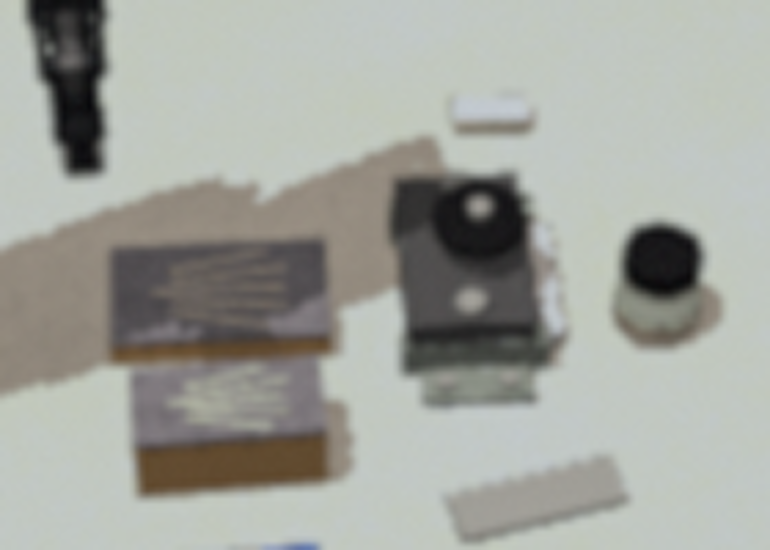

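Run:
```python
import pickle
from h import *
from workcell import ctrl
c=pickle.load(open('s4.pkl','rb'));b=pickle.load(open('side.pkl','rb'))
g=lambda u,z:plane(c,(200+u[0]/5.5,140+u[1]/5.5),z)[:2]
f=np.mean([g(u,20) for u in((110,246),(327,239),(331,338),(112,345))],0)
O=np.mean([g(u,42) for u in((393,180),(519,175),(537,328),(407,335))],0)
k=g((479,206),74);print('flat',f,'bridge',O,'knob',k)
a=np.radians(-6.7);X=np.array([np.cos(a),np.sin(a)]);Y=np.array([-X[1],X[0]]);print('rel',(f-O)@X,(f-O)@Y,'knob rel flat',(k-f)@X,(k-f)@Y)
plan(ctrl.sense(),(424,73,40),83.2,25)
```

```text
flat [503.44730214  60.01233898] bridge [635.69470986  44.00450022] knob [643.79544355  46.92255956]
rel -133.2118901651295 0.46911307791659546 knob rel flat 140.9168489733995 3.3741363832202604
[{"xyz":[0.07,0.04,0.83],"dr":[-0.0014,0.0002,0.0214]},{"xyz":[0.08,0.03,0.83],"dr":[0.0,0.0,-0.0]},{"xyz":[0.08,0.03,0.83],"dr":[0.0,0.0,-0.0]},{"xyz":[0.07,0.04,0.83],"dr":[0.0,0.0,-0.0]},{"xyz":[0.07,0.03,0.79],"dr":[0.0,0.0,-0.0]}] end [424.1  72.9  39.9] 5
```

Emit:
arm_command(
  series=[
    {"xyz":[0.35,0.15,0.5],"dr":[-0.0014,0,0.0214]},
    {"xyz":[0,0,0.9],"dr":[0,0,0]},
    {"xyz":[0,0,0.9],"dr":[0,0,0]},
    {"xyz":[0,0,0.7],"dr":[0,0,0]},
    {"xyz":[0,0,0.3],"dr":[0,0,0]},
    {"xyz":[0,0,0],"dr":[0,0,0]},
  ],
  hand=0.4,
)

```text
t: 7.75
ee_pos: [425.8, 72.3, 62.2]
tool_rot: [[-0.991, 0.133, 0.005], [0.133, 0.991, 0.0], [-0.005, 0.001, -1.0]]
wrist_force: [0.9, -0.1, 0.3]
width: 0.399
```

Emit:
arm_command(
  series=[
    {"xyz":[0.1,0,0.6],"dr":[0,0.0015,-0.0047]},
    {"xyz":[0.03,0,0.6],"dr":[0,0,0]},
    {"xyz":[0,0,0.2],"dr":[0,0,0]},
    {"xyz":[0,0,0],"dr":[0,0,0]},
  ],
)

```text
t: 8.15
ee_pos: [424.3, 73.3, 22.0]
tool_rot: [[-0.993, 0.121, 0.005], [0.121, 0.993, 0.001], [-0.005, 0.002, -1.0]]
wrist_force: [0.0, -0.1, 0.2]
width: 0.399
```

Run:
```python
import pickle
from h import *
from workcell import ctrl
s=ctrl.sense();R=np.array(s['tool_rot']);p=np.array(s['ee_pos']);print(s['t'],p,R.round(3).tolist(),s['wrist_force'])
O=np.array([631.7,49.9]);a=np.radians(-6.7);X=np.array([np.cos(a),np.sin(a)]);Y=np.array([-X[1],X[0]]);d=p[:2]-O;print('press',d@X,d@Y,'Xdir in tool',R.T@np.append(X,0))
c=ctrl.camera('wrist');pickle.dump(c,open('w5.pkl','wb'))
cv2.imwrite('pics/w5.png',cv2.resize(c['pixels'],(768,576),interpolation=cv2.INTER_CUBIC)[...,::-1])
```

```text
8.15 [424.28695761  73.26611178  21.99956861] [[-0.993, 0.121, 0.005], [0.121, 0.993, 0.001], [-0.005, 0.002, -1.0]] [ 0.01330882 -0.06207517  0.24654787]
press -208.72268751564965 -0.9924961258519517 Xdir in tool [-0.99997985  0.00437419  0.00460115]
```

View pics/w5.png

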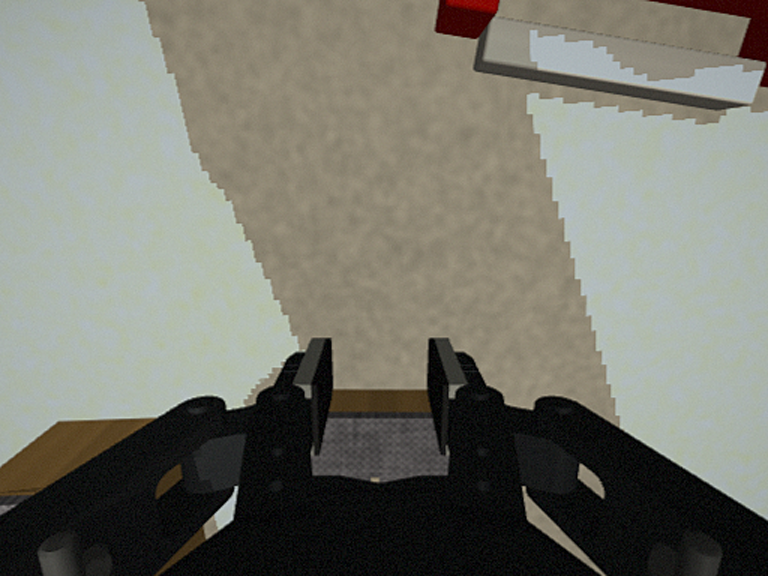

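Fingers sit behind the outer end, with the block edge straight at row 415. I'll lower a little and push.

Emit:
arm_command(
  series=[
    {"xyz":[0,0,0.18],"dr":[0,0.0015,0]},
    {"xyz":[-0.2,0,0],"dr":[0,0,0]},
    {"xyz":[-0.3,0,0],"dr":[0,0,0]},
    {"xyz":[-0.3,0,0],"dr":[0,0,0]},
    {"xyz":[-0.3,0,0],"dr":[0,0,0]},
    {"xyz":[-0.3,0,0],"dr":[0,0,0]},
    {"xyz":[-0.2,0,0],"dr":[0,0,0]},
    {"xyz":[0,0,0],"dr":[0,0,0]},
  ],
)

```text
t: 9.0
ee_pos: [478.7, 66.7, 19.3]
tool_rot: [[-0.992, 0.123, 0.004], [0.123, 0.992, 0.003], [-0.004, 0.003, -1.0]]
wrist_force: [-0.6, -0.5, -0.3]
width: 0.401
```

Run:
```python
import pickle
from h import *
from workcell import ctrl
s=ctrl.sense();R=np.array(s['tool_rot']);p=np.array(s['ee_pos']);print(s['t'],p,R.round(3).tolist(),s['wrist_force'])
O=np.array([631.7,49.9]);a=np.radians(-6.7);X=np.array([np.cos(a),np.sin(a)]);Y=np.array([-X[1],X[0]]);d=p[:2]-O;print('press',d@X,d@Y)
ims=[]
for n,(y0,y1,x0,x1) in(('scene',(150,270,170,330)),('side',(140,240,207,340))):
    c=ctrl.camera(n);pickle.dump(c,open(n+'6.pkl','wb'));ims.append(cv2.resize(c['pixels'][y0:y1,x0:x1],(400,300),interpolation=cv2.INTER_CUBIC))
c=ctrl.camera('wrist');pickle.dump(c,open('w6.pkl','wb'));ims.append(cv2.resize(c['pixels'][192:,:],(800,300)))
cv2.imwrite('pics/m6.png',np.vstack([np.hstack(ims[:2]),ims[2]])[...,::-1])
```

```text
9.0 [478.70969907  66.70028216  19.28117755] [[-0.992, 0.123, 0.004], [0.123, 0.992, 0.003], [-0.004, 0.003, -1.0]] [-0.64167805 -0.46994556 -0.29417925]
press -153.90557785423798 -1.1639440330118498
```

View pics/m6.png

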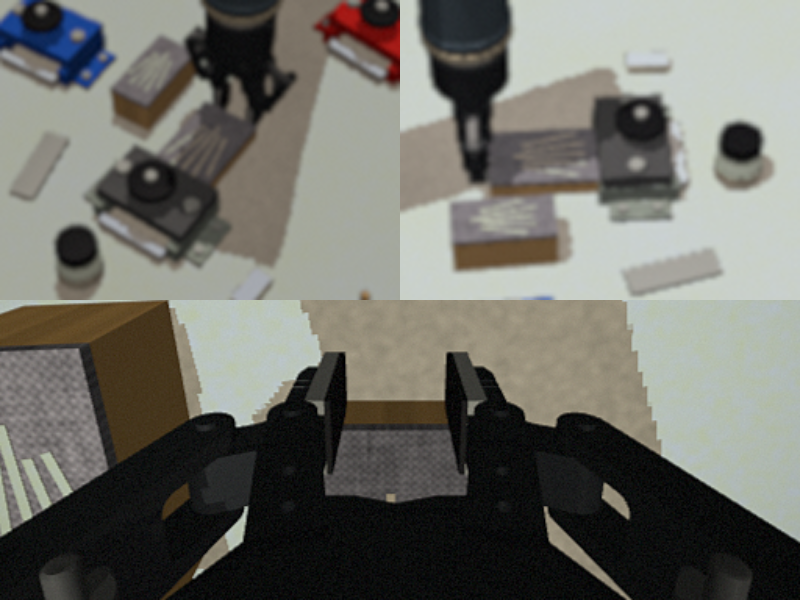

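The block has entered the mouth straight and is lined up in both views. I'll continue, slowing towards the stop.

Emit:
arm_command(
  series=[
    {"xyz":[-0.25,0,0],"dr":[0,0,0]},
    {"xyz":[-0.3,0,0],"dr":[0,0,0]},
    {"xyz":[-0.3,0,0],"dr":[0,0,0]},
    {"xyz":[-0.3,0,0],"dr":[0,0,0]},
    {"xyz":[-0.3,0,0],"dr":[0,0,0]},
    {"xyz":[-0.2,0,0],"dr":[0,0,0]},
    {"xyz":[-0.1,0,0],"dr":[0,0,0]},
  ],
)

```text
t: 9.85
ee_pos: [532.1, 60.0, 19.2]
tool_rot: [[-0.993, 0.121, 0.0], [0.121, 0.993, 0.002], [-0.0, 0.002, -1.0]]
wrist_force: [-1.9, 0.4, 1.8]
width: 0.399
```

Emit:
arm_command(
  series=[
    {"xyz":[-0.12,0,0],"dr":[0,0,0]},
    {"xyz":[-0.12,0,0],"dr":[0,0,0]},
    {"xyz":[-0.1,0,0],"dr":[0,0,0]},
  ],
)

```text
t: 10.15
ee_pos: [542.1, 58.6, 19.0]
tool_rot: [[-0.993, 0.121, -0.001], [0.121, 0.993, 0.002], [0.002, 0.002, -1.0]]
wrist_force: [-10.8, 1.5, 4.5]
width: 0.399
```

Emit:
arm_command(
  series=[
    {"xyz":[-0.1,0,0],"dr":[0,0,0]},
    {"xyz":[-0.1,0,0],"dr":[0,0,0]},
  ],
)

```text
t: 10.35
ee_pos: [542.1, 58.5, 18.4]
tool_rot: [[-0.993, 0.12, -0.013], [0.12, 0.993, 0.001], [0.013, -0.0, -1.0]]
wrist_force: [-9.9, 2.3, 8.3]
width: 0.401
```

The tool stopped at press x of about -90 (expected -91) with a 10 N reaction, so the block is against the stop. Backing off straight, then up.

Emit:
arm_command(
  series=[
    {"xyz":[0.3,0,0],"dr":[0,0,0]},
    {"xyz":[0.5,0,0],"dr":[0,0.004,0]},
    {"xyz":[0.5,0,-0.2],"dr":[0,0,0]},
    {"xyz":[0.5,0,-0.8],"dr":[0,0,0]},
    {"xyz":[0.5,0,-0.8],"dr":[0,0,0]},
    {"xyz":[0.3,0,-0.8],"dr":[0,0,0]},
    {"xyz":[0,0,-0.8],"dr":[0,0,0]},
    {"xyz":[0,0,-0.4],"dr":[0,0,0]},
    {"xyz":[0,0,0],"dr":[0,0,0]},
  ],
)

```text
t: 11.25
ee_pos: [460.6, 68.3, 137.8]
tool_rot: [[-0.993, 0.119, -0.026], [0.118, 0.993, 0.003], [0.026, 0.0, -1.0]]
wrist_force: [0.6, -0.0, -0.2]
width: 0.4
```

Run:
```python
import pickle
from h import *
from workcell import ctrl
s=ctrl.sense();p=np.array(s['ee_pos']);print(s['t'],p,s['wrist_force'])
ims=[]
for n,(y0,y1,x0,x1) in(('scene',(150,270,170,330)),('side',(140,240,207,340))):
    c=ctrl.camera(n);pickle.dump(c,open(n+'7.pkl','wb'));ims.append(cv2.resize(c['pixels'][y0:y1,x0:x1],(400,300),interpolation=cv2.INTER_CUBIC))
c=ctrl.camera('wrist');pickle.dump(c,open('w7.pkl','wb'));ims.append(cv2.resize(c['pixels'][192:,:],(800,300)))
cv2.imwrite('pics/m7.png',np.vstack([np.hstack(ims[:2]),ims[2]])[...,::-1])
```

```text
11.25 [460.60561778  68.29165254 137.77653492] [ 0.62910332 -0.00388327 -0.16581958]
```

View pics/m7.png

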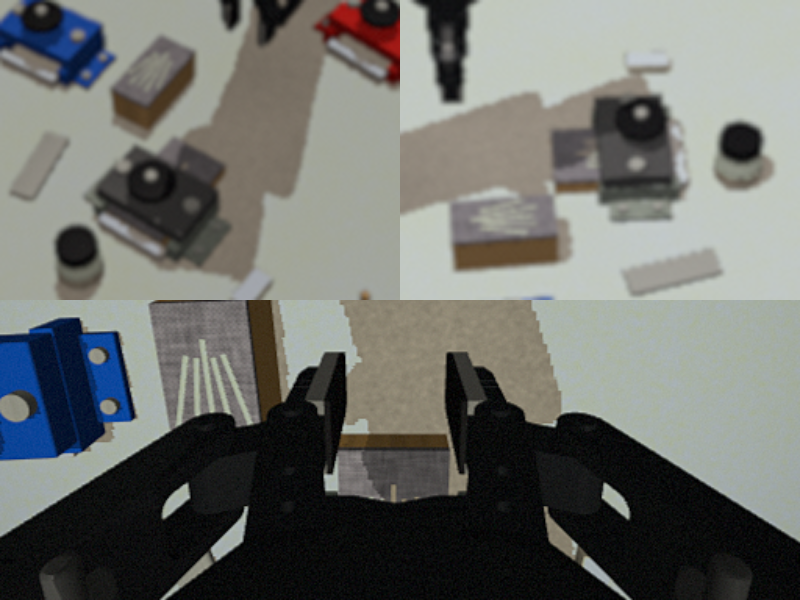

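The block is under the bridge with its outer end protruding, and everything else is in place. One numeric check of that edge.

Run:
```python
import pickle
from h import *
c=pickle.load(open('w7.pkl','rb'));O=np.array([631.7,49.9]);a=np.radians(-6.7);X=np.array([np.cos(a),np.sin(a)]);Y=np.array([-X[1],X[0]])
E=[plane(c,(u/1.5625,192+v/1.5625),20)[:2] for u,v in((342,447),(446,448))]
for e in E:print('press',(e-O)@X,(e-O)@Y)
c=pickle.load(open('side7.pkl','rb'));g=lambda u,z:plane(c,(207+u[0]*133/400,140+u[1]/3),z)[:2]
e=np.mean([g((551,130)if 0 else (551-400,130),20),g((155,183),20)],0);b=np.mean([g((u-400,v),42) for u,v in((595,99),(661,96),(672,179),(601,184))],0)
print('side: outer end rel bridge centre',(e-b)@X,(e-b)@Y)
```

```text
press 170.58381684932348 -42.30190297258269
press 171.49787867050546 35.999708099415344
side: outer end rel bridge centre -78.87895469385381 1.4440343158854607
```

Run:
```python
import pickle
from h import *
from workcell import ctrl
c=pickle.load(open('w7.pkl','rb'));O=np.array([631.7,49.9]);a=np.radians(-6.7);X=np.array([np.cos(a),np.sin(a)]);Y=np.array([-X[1],X[0]])
E=[plane(c,(u/1.5625,192+v/1.5625),20)[:2]-O for u,v in((342,147),(446,148))]
for e in E:print('press',e@X,e@Y)
if all(abs(e@X+80)<5 for e in E):print(ctrl.job_done())
```

```text
press -82.12168731844174 -34.74735005568751
press -81.39197803190282 29.648962736395294
the job is handed in; nothing more can be done
None
```

I pushed the flat block sideways onto the press's centre line with the open fingertips. I then pushed it end-on through the mouth under the bridge until it met the stop, backed off, raised the hand clear and handed the job in at about 11.5 s.

- **Seating:** pushing stopped with about 10 N of reaction and no further movement, at -90 mm along the press x axis (the press frame as measured) against an expected -91 mm.
- **Outer end:** it should stand at -80 mm. The wrist camera puts it at -81.4 to -82.1 mm and the side camera at -79 mm, which agree within the calibration. The wrist-camera values at its two ends differ by less than 1 mm, so the block is square.
- **First check failed:** my first wrist-camera check gave nonsense because I used the wrong row offset in the cropped picture. I corrected the offset and reran it.
- **Surroundings:** the last pictures show the tall block, eraser, scraper and ink jar where they were. The tape dispenser, mug, brush and varnish bottle were not in those crops, but the hand stayed well above or away from them. The wrist force reads near zero.

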